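Tighten the bench-pin clamp nut with an adjustable wrench

ROBOT

A 6-joint arm with a two-finger parallel gripper is mounted at the origin on the work surface. World frame = base frame: x ahead of the robot, y to its left, z up, the work surface at z = 0. Lengths are in m, angles in rad, forces in N, time in s.
With the tool pointing down it reaches from about 0.275 to 0.725 m from the base axis. Payload 15.9 kg.
Tool frame: the origin (TCP) lies between the finger pads; the fingertips stand 8 mm ahead of it and the grasp point (between the pads) lies 11 mm behind it; z points along the fingers, y is the direction in which the jaws open and shut (so a half turn about z gives the same grasp; the last joint's range is limited). The gripper opens to 85 mm and grips with 20 to 120 N. Pads are 22 mm wide; open, the fingers measure 114 mm over their backs; the gripper's body (76 mm by 85 mm) begins 54 mm behind the grasp point. The pads swing forward as they close: fully open they stand 13 mm farther back than shut.
Start: joints at [-1.291, 0.213, -0.034, 1.323, 0, 1.571], TCP at [0.138, -0.481, 0.239] pointing down, gripper open.
Joint ranges: [-2.98, 2.98], [-0.74, 1.72], [-1.14, 1.35], [-2.1, 2.04], [-1.57, 1.44], [-3.14, 3.14]. Speed limits (rad/s): [1.89, 1.89, 2.39, 2.57, 3.14, 3.14].

INTERFACE

Orientations are given as a unit quaternion [w, x, y, z].
In Python, from bench import manip gives the robot as it stands.
- The arm moves only by the shell command python3 -m creep 'ROWS' [FORCE]. ROWS is JSON, one flat list of numbers, 7 for each row, row after row: the shift along the tool's x, y, z normalised to -1 to 1, where 1 is 0.15 m, then the turn, a rotation vector about the tool's x, y, z normalised to -1 to 1, where 1 is 0.5 rad, then the opening, from 0 (shut) to 1 (fully open). In form: [x, y, z, wx, wy, wz, jaw, x, y, z, wx, wy, wz, jaw, ...]. A call has 1 to 10 rows; each row is the pose to reach, as a shift and turn from the pose measured when the call began, along the tool's axes at that moment; what a row does not reach only later rows make up. A row lasts 1/12 s, in which the tool goes at most 41.7 mm and 7.16 degrees, less where a joint would pass 70% of its speed; a pose out of reach is approached as far as the arm can. A call with a number of a shift or a turn outside -1 to 1 is refused whole. A call with a gripper value outside its range is refused whole. The fingers move at their own pace and stop on an object; FORCE is the grip in N (left out, the last holds). Time passes only in rows, so rows that repeat a pose let the fingers close. It gives the time, the measured TCP pose, the force and the opening at its end, in the units of the state.
- manip.state(): the state, without advancing time (a new reading comes with each control period).
- manip.get_image(name): name is "side" or "top"; returns (picture, depth): 400x640x3 uint8, red, green, blue; 400x640 float32, m along the optical axis (not along the pixel's ray), 0 where there is no reading.
- manip.camera_info(name): a dict with "vfov" (degrees; the focal length in pixels is half the picture's height over the tangent of half this angle, whatever the lens; pixels are square), "cx", "cy" (the principal point, pixels), "pose" (4x4, takes a point from camera to world coordinates). Camera axes: x right, y up, looking along -z (the intrinsics and any distortion apply to the point x, -y, -z); pixel columns grow to the right and rows downward; lengths in m; the calibration is good to about 2 mm. A picture is of the moment at which its call begins. camera_info takes no time and is no camera call.
- manip.hand_in(): hands the job in, once; it reports no verdict.
The state is a dict: "clock": time; "joints": joint angles; "qd": joint speeds; "joint_efforts": joint torques, N m; "tool_pos": TCP position; "orientation": TCP orientation; "contact_force": force on the tool from outside, world axes, zero at the start; "ft_torque": the same for the moment, N m; "grip_width": finger opening in m.
Only numpy, scipy, OpenCV 4.12 (cv2) and the standard library are available. Lean on these libraries where they do the work, as an engineer would, in place of code of your own. Each camera call takes 0.05 s, during which the arm holds its last target. There are 200 camera calls.

TASK

The adjustable wrench lies flat around the big brass nut of the bench-pin clamp, with its jaws still too wide. Roll its worm with a fingertip until the jaws fit the nut snugly, then swing the handle clockwise (seen from above) until the nut comes up tight against its stop, feeling your way and never pushing or pressing hard on the wrench (stay well under 35 N). Leave the wrench on the nut and the other things on the bench where they are.

Things in the scene. Friction and masses are not known exactly. Their poses are not given: they have to be found in the camera images.
- wrench: Loose adjustable wrench, 219 mm long, 0.36 kg, bright steel with a red handle, flat on the clamp plate, jaws around the nut. Origin: on its underside, on the axis of a snugly held nut. Own x: from handle to jaw mouth; own y: from fixed to sliding jaw; z up. Head 50 mm wide, 14 mm thick. Its throat meets the nut when the wrench is pushed to own +x. It turns and shifts a few mm as the jaws close.
- worm_top (a point): Crown of the wrench's knurled brass worm, unpressed: 43 mm behind the wrench origin (own -x), 18.5 mm above its underside, 4.5 mm proud of the head's top face. A roller, 16 mm diameter, 18 mm long, axis along the wrench's y. Same axes as the wrench.
- handle (a point): Middle of the wrench's handle, half-way up: 138 mm behind the wrench origin (own -x), 7 mm above its underside. The handle is 22 mm wide, 10 mm thick, runs 80 to 205 mm behind the origin, and hangs clear of the clamp plate, its underside 20 mm above the bench. Same axes as the wrench.
- jaw (a joint): Sliding jaw, m: how far it has been closed from 5 mm too wide. 0 = gap 29 mm; 0.005 = gap 24 mm, just fits the nut (with pressure it may read a little more). It holds where it is left.
- nut_top (a point): Top centre of the brass hex nut, 24 mm across flats, 16 mm high, turning on a fixed upright stud, 16 mm diameter, that ends 4.5 mm above this point. The nut sits on a clamp assembly 18 mm high (steel plate 150 x 120 mm over a wooden bench pin) fixed to the bench; the plate reaches 82 mm from the nut on the handle side.
- nut (a joint): Angle of the nut, rad, growing clockwise seen from above (tightening). Starts near 0; hard stop (tight) at 0.75. It turns stiffly, about 0.6 N m (about 4 N pushed sideways at the handle point), and stays where it is left.
- bench_block_mid (a point): Centre of a loose steel bench block, 75 x 75 x 22 mm. Leave alone.
- jar_mid (a point): Centre of a small amber jar with a black lid, 54 mm diameter, 62 mm high. Leave alone.
- brass_sheet_mid (a point): Centre of a loose piece of brass sheet, 70 x 50 x 4 mm. Leave alone.
- worm (a joint): Roll of the worm, rad. Stroking its crown from the handle toward the jaw mouth (own +x) increases it and closes the jaws, 4 mm per turn (about 1 mm per 12.5 mm stroked without slip). Needs about 3 N of drag: press 8 to 12 N, stroke 12 to 16 mm, lift, go back, repeat. Once the jaws fit, it stalls and the fingertip slips.

How it is judged:
On the way, in this order (a step that is already met when the one before it is completed fails the run):
1. the jaws fit the nut snugly (within 1.5 mm) before the nut is turned (value of joint jaw above 0.0035 m and value of joint nut below 0.2 rad), for 0.2 s.
2. the nut is turned clockwise to its stop (value of joint nut above 0.71 rad), for 0.2 s.
At the end, for the whole second after the job is handed in: The nut is turned to within 0.04 rad of its stop (0.75), the jaws still fit it within 1.5 mm, and the wrench lies at rest flat around the nut (its origin within 10 mm of the nut's axis) (value of joint nut above 0.71 rad and value of joint jaw above 0.0035 m and horizontal distance between wrench and nut_top below 0.01 m and z of nut_top in the frame of wrench above 0.01 m and angle between wrench's own z axis and vertical below 0.1 rad and linear speed of wrench below 0.02 m/s); the robot touches nothing.
It fails at once if the nut is turned more than 0.2 rad with the jaws more than 1.5 mm too wide (value of joint nut above 0.2 rad and value of joint jaw below 0.0035 m).
It fails at once if the robot pushes on the wrench with more than 35 N (contact force between any of the fingers, the arm and wrench above 35 N).
It fails at once if the bench block is moved more than 20 mm (distance of bench_block_mid from where it was at the start of the episode above 0.02 m).
It fails at once if the jar is moved more than 20 mm (distance of jar_mid from where it was at the start of the episode above 0.02 m).
It fails at once if the brass sheet is moved more than 20 mm (distance of brass_sheet_mid from where it was at the start of the episode above 0.02 m).
It also fails if it takes over 72 s, if anything falls off the work surface, if the arm or the gripper's body presses on something with over 40 N, if the wrist force passes 120 N, or if a joint passes its speed limit or range.

## Working session

There is one attempt and no reset: what is moved stays moved. The work goes in short steps, Python scripts to look and compute and a shell command to move; the robot and the scene stay as the last step left them, time stands still between calls to the robot, and variables do not carry over. Pictures are saved under pics/ and viewed, about 8 in all and at most 12, crops included, and the job is handed in when it is done.

```bash
ls; mkdir -p pics
cat > h.py <<'E'
import numpy as np, cv2, json
from bench import manip
from scipy.spatial.transform import Rotation as R
def cam(n):
    i=manip.camera_info(n); f=200/np.tan(np.radians(i['vfov'])/2); return i,f,np.array(i['pose'])
def ray(n,u,v):
    i,f,P=cam(n); d=P[:3,:3]@np.array([(u-i['cx'])/f,-(v-i['cy'])/f,-1.]); return P[:3,3],d
def onplane(n,u,v,z):
    o,d=ray(n,u,v); return o+d*(z-o[2])/d[2]
def proj(n,p):
    i,f,P=cam(n); q=P[:3,:3].T@(np.array(p)-P[:3,3]); return i['cx']+f*q[0]/-q[2], i['cy']-f*q[1]/-q[2]
def rot():
    s=manip.state(); q=s['orientation']; return R.from_quat([q[1],q[2],q[3],q[0]]), np.array(s['tool_pos'])
E
python3 - <<'E'
from h import *
for n in('top','side'):
    print({k:(np.round(v,4).tolist() if not isinstance(v,str) else v) for k,v in manip.camera_info(n).items()})
    p,d=manip.get_image(n); cv2.imwrite(f'pics/{n}0.png',p[:,:,::-1])
print(manip.state()); print(rot()[0].as_matrix().round(3))
E
```

```text
pics
{'vfov': 56.0739, 'cx': 327.1202, 'cy': 199.6909, 'pose': [[0.0056, 0.9972, -0.0748, 0.5487], [-0.9999, 0.0048, -0.0119, 0.0175], [-0.0115, 0.0749, 0.9971, 0.7381], [0.0, 0.0, 0.0, 1.0]]}
{'vfov': 45.0072, 'cx': 320.6805, 'cy': 203.5752, 'pose': [[0.9968, 0.0577, -0.0548, 0.5536], [-0.0786, 0.6042, -0.7929, -0.7479], [-0.0127, 0.7947, 0.6068, 0.6508], [0.0, 0.0, 0.0, 1.0]]}
{'clock': 0.1, 'joints': array([-1.29099285e+00,  2.13321064e-01, -3.49574252e-02,  1.32353008e+00,
       -1.62164690e-05,  1.57081092e+00]), 'qd': array([ 0.00026593, -0.00116006,  0.00127139, -0.00076571, -0.00034429,
       -0.00060394]), 'joint_efforts': array([ 5.45169787e-04, -6.87239885e+01,  4.87811208e+01,  1.20071182e-02,
        9.71668169e-05,  7.69911878e-06]), 'tool_pos': array([ 0.13799654, -0.48027069,  0.23887405]), 'orientation': array([-5.00045433e-04,  9.90230593e-01,  1.39438573e-01, -7.86092042e-05]), 'contact_force': array([-0.28046328, -0.21646564,  0.1838526 ]), 'ft_torque': array([-0.02189394,  0.01328183,  0.01684415]), 'grip_width': 0.0848613767725746}
[[ 0.961  0.276 -0.   ]
 [ 0.276 -0.961  0.001]
 [-0.    -0.001 -1.   ]]
```

View pics/top0.png

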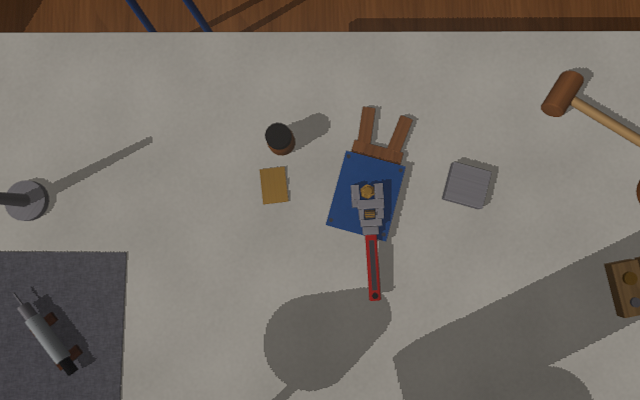

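View pics/side0.png

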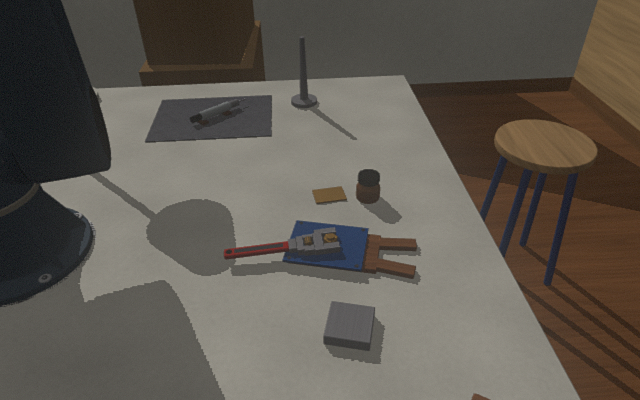

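```bash
cat > m.py <<'E'
from h import *
def blobs(n,name=None):
    p,d=manip.get_image(n); h=cv2.cvtColor(p,cv2.COLOR_RGB2HSV).astype(int); H,S,V=h[...,0],h[...,1],h[...,2]
    red=(((H<6)|(H>174))&(S>150)&(V>70)).astype(np.uint8)
    br=((H>12)&(H<28)&(S>90)&(V>60)).astype(np.uint8)
    return p,d,red,br
E
python3 - <<'E'
from m import *
for n,box in (('top',(320,140,420,310)),('side',(210,210,390,280))):
    p,d,red,br=blobs(n)
    for nm,m in(('red',red),('br',br)):
        k,l,s,c=cv2.connectedComponentsWithStats(m)
        for i in range(1,k):
            u,v=c[i]
            if s[i,4]>12 and box[0]<u<box[2] and box[1]<v<box[3]:
                print(n,nm,s[i],c[i].round(1),'z.03:',onplane(n,u,v,.03).round(4),'z.036',onplane(n,u,v,.0365).round(4), 'depth',d[int(v),int(u)])
                if nm=='red':
                    r=cv2.minAreaRect(np.argwhere(l==i)[:,::-1].astype(np.float32)); print(r)
    x0,y0,x1,y1=box; cv2.imwrite(f'pics/{n}crop.png',cv2.resize(p[y0:y1,x0:x1,::-1],None,fx=4 if n=='side' else 3.5,fy=4 if n=='side' else 3.5,interpolation=cv2.INTER_CUBIC))
E
```

```text
top red [366 235  14  65 395] [372.2 267.1] z.03: [ 0.4763 -0.0588  0.03  ] z.036 [ 0.4769 -0.0581  0.0365] depth 0.70203793
((372.4732360839844, 267.0628662109375), (64.55259704589844, 10.836851119995117), 86.49646759033203)
top br [360 185  14  14 146] [366.8 191.1] z.03: [ 0.6185 -0.0491  0.03  ] z.036 [ 0.6179 -0.0485  0.0365] depth 0.7023982
top br [365 210  10   8  56] [369.4 214.2] z.03: [ 0.5748 -0.0539  0.03  ] z.036 [ 0.5746 -0.0532  0.0365] depth 0.70075077
side red [277 242  11   7  32] [284.1 245.4] z.03: [ 0.5298 -0.0611  0.03  ] z.036 [ 0.5301 -0.0683  0.0365] depth 0.92190576
((282.0, 245.50001525878906), (5.335783958435059, 10.914102554321289), 75.96376037597656)
side red [225 250  31   7  55] [236.8 253.5] z.03: [ 0.4412 -0.0753  0.03  ] z.036 [ 0.4424 -0.0824  0.0365] depth 0.91496766
((239.68997192382812, 251.8300018310547), (5.798276424407959, 30.26417350769043), 81.8698959350586)
side br [324 233  13   9  84] [329.6 237. ] z.03: [ 0.6185 -0.0451  0.03  ] z.036 [ 0.6178 -0.0525  0.0365] depth 0.9232403
side br [305 237   6   6  24] [307.5 239.7] z.03: [ 0.5752 -0.0488  0.03  ] z.036 [ 0.5749 -0.0561  0.0365] depth 0.9240856
```

View pics/topcrop.png

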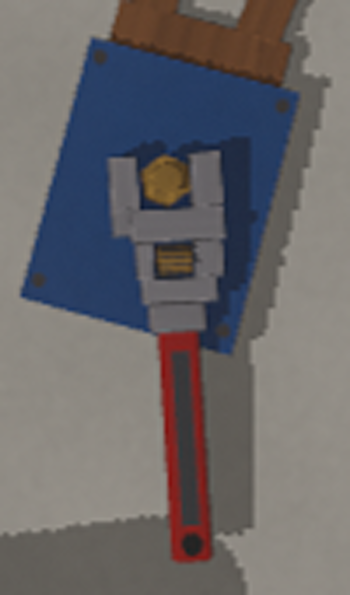

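```bash
A='';
python3 -m creep '[1,-0.55,0,0,0,0,0, 1,-0.55,0,0,0,0,0, 1,-0.55,0,0,0,0,0, 1,-0.55,0,0,0,0,0, 1,-0.55,0,0,0,0,0, 1,-0.55,0,0,0,0,0]'
python3 -m creep '[1,-0.55,0,0,0,0.46,0, 1,-0.55,0,0,0,0.46,0, 1,-0.55,0,0,0,0.46,0, 1,-0.55,0,0,0,0.46,0, 1,-0.55,0,0,0,0.46,0, 1,-0.55,0,0,0,0.46,0]'
cat > rel.py <<'E'
import sys; from h import *
# wanted TCP world x y z yaw -> shift along tool axes, normalised
r,p=rot(); g=np.array([float(a) for a in sys.argv[1:4]]); M=r.as_matrix()
print('shift/0.15',(M.T@(g-p)/.15).round(3),'yaw',np.arctan2(M[1,0],M[0,0]).round(4),'pos',p.round(4),'F',manip.state()['contact_force'].round(1),'t',manip.state()['clock'])
E
python3 rel.py .568 -.0535 .10
```

```text
clock: 0.7
tool_pos: [0.2608, -0.3581, 0.2392]
orientation: [-0.0, 0.99, 0.141, 0.0]
contact_force: [-0.3, -0.4, 0.1]
grip_width: 0.0124
clock: 1.2
tool_pos: [0.3835, -0.2355, 0.2391]
orientation: [-0.001, 1.0, 0.028, 0.0]
contact_force: [-0.7, -0.1, -0.1]
grip_width: -0.0001
shift/0.15 [ 1.296 -1.141  0.929] yaw 0.0563 pos [ 0.3835 -0.2355  0.2391] F [-0.7 -0.1 -0.1] t 1.2
```

```bash
cd .;
python3 -m creep '[0.65,-0.57,0.45,0,0,0,0, 0.65,-0.57,0.45,0,0,0,0, 0.65,-0.57,0.45,0,0,0,0, 0.65,-0.57,0.45,0,0,0,0, 0.65,-0.57,0.45,0,0,0,0, 0.65,-0.57,0.45,0,0,0,0]' >/dev/null
python3 -m creep '[0.64,-0.57,0.5,0,0,0,0, 0.64,-0.57,0.5,0,0,0,0, 0.64,-0.57,0.5,0,0,0,0, 0.64,-0.57,0.5,0,0,0,0, 0.64,-0.57,0.5,0,0,0,0, 0.64,-0.57,0.5,0,0,0,0]' >/dev/null
python3 rel.py .568 -.0535 .050
python3 - <<'E'
from h import *
p,d=manip.get_image('side'); cv2.imwrite('pics/side1.png',cv2.resize(p[130:290,210:420,::-1],None,fx=3.5,fy=3.5,interpolation=cv2.INTER_CUBIC))
E
```

```text
shift/0.15 [ 0.013 -0.013  0.304] yaw 0.0564 pos [ 0.5663 -0.0556  0.0956] F [0.3 0.1 1. ] t 2.2
```

View pics/side1.png

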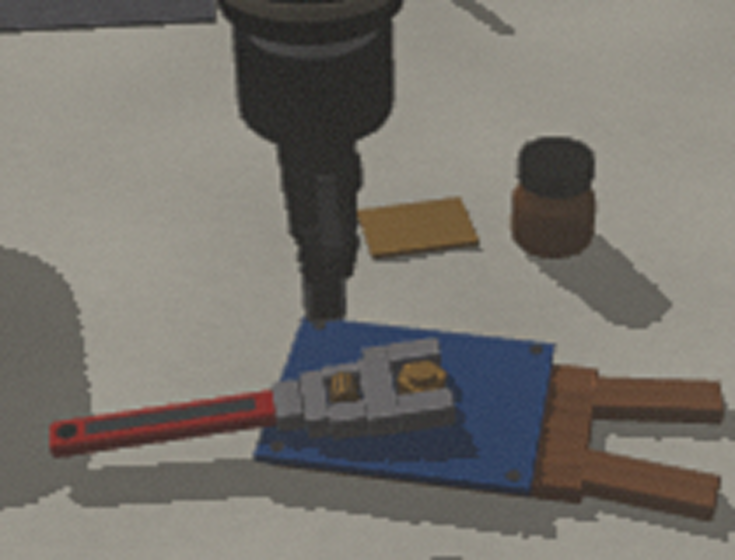

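```bash
cd .;
python3 -m creep '[0.01,-0.013,0.16,0,0,0,0, 0.01,-0.013,0.29,0,0,0,0, 0.01,-0.013,0.315,0,0,0,0, 0.01,-0.013,0.315,0,0,0,0]'
python3 -m creep '[0,0,0.01,0,0,0,0, 0,0,0.015,0,0,0,0]'
python3 -m creep '[0,0,0.007,0,0,0,0, 0,0,0.007,0,0,0,0]'
python3 rel.py .568 -.0535 .045
```

```text
clock: 2.58
tool_pos: [0.5665, -0.0554, 0.0492]
orientation: [-0.0, 1.0, 0.027, -0.001]
contact_force: [0.1, -0.0, -0.1]
grip_width: -0.0002
clock: 2.75
tool_pos: [0.567, -0.0563, 0.0484]
orientation: [-0.0, 1.0, 0.026, -0.0]
contact_force: [-0.3, 0.1, 0.4]
grip_width: 0.0004
clock: 2.92
tool_pos: [0.5675, -0.0566, 0.0483]
orientation: [-0.0, 1.0, 0.026, 0.0]
contact_force: [0.1, 0.3, -0.2]
grip_width: -0.0001
shift/0.15 [ 0.004 -0.02   0.022] yaw 0.0526 pos [ 0.5675 -0.0566  0.0483] F [ 0.1  0.3 -0.2] t 2.9167
```

```bash
cd .;
python3 -m creep '[0,-0.02,0.015,0,0,0,0, 0,-0.02,0.015,0,0,0,0, 0,-0.02,0.015,0,0,0,0]'
python3 -m creep '[0,0,0,0,0,0,0, 0,0,0,0,0,0,0]'
python3 -m creep '[0,0,0.01,0,0,0,0, 0,0,0.01,0,0,0,0]'
python3 rel.py .568 -.0535 .045
```

```text
clock: 3.17
tool_pos: [0.5674, -0.0533, 0.0461]
orientation: [-0.0, 1.0, 0.027, 0.0]
contact_force: [-0.0, 0.8, -0.2]
grip_width: -0.0004
clock: 3.33
tool_pos: [0.5674, -0.0532, 0.0461]
orientation: [-0.0, 1.0, 0.027, 0.0]
contact_force: [-0.0, 0.4, 0.4]
grip_width: 0.0003
clock: 3.5
tool_pos: [0.5675, -0.0532, 0.0445]
orientation: [-0.0, 1.0, 0.027, 0.0]
contact_force: [0.1, -0.2, 0.9]
grip_width: 0.0001
shift/0.15 [ 0.004  0.002 -0.003] yaw 0.0533 pos [ 0.5675 -0.0532  0.0445] F [ 0.1 -0.2  0.9] t 3.5
```

Good: it tracks now. Contact should be right here.

```bash
cd .;
python3 -m creep '[0,0,0.005,0,0,0,0, 0,0,0.005,0,0,0,0]'
python3 -m creep '[0,0,0.005,0,0,0,0, 0,0,0.005,0,0,0,0]'
```

```text
clock: 3.67
tool_pos: [0.5676, -0.0532, 0.0442]
orientation: [-0.0, 1.0, 0.027, 0.001]
contact_force: [-3.7, 1.0, 9.1]
grip_width: -0.0003
clock: 3.83
tool_pos: [0.5677, -0.0532, 0.0441]
orientation: [-0.0, 1.0, 0.027, 0.001]
contact_force: [-4.5, 0.8, 12.3]
grip_width: 0.0004
```

```bash
cd .;
python3 -m creep '[0.02,0,0.0035,0,0,0,0, 0.04,0,0.0035,0,0,0,0, 0.06,0,0.0035,0,0,0,0, 0.08,0,0.0035,0,0,0,0, 0.095,0,0.0035,0,0,0,0]'
python3 -m creep '[0,0,-0.03,0,0,0,0, -0.09,0,-0.03,0,0,0,0, -0.093,0,-0.03,0,0,0,0]'
python3 rel.py .568 -.0535 .0441
```

```text
clock: 4.25
tool_pos: [0.5823, -0.0524, 0.0442]
orientation: [-0.0, 1.0, 0.027, 0.001]
contact_force: [-4.0, 1.5, 12.4]
grip_width: 0.0001
clock: 4.5
tool_pos: [0.5669, -0.0532, 0.0487]
orientation: [-0.0, 1.0, 0.027, 0.001]
contact_force: [-0.6, -0.1, -0.3]
grip_width: -0.0002
shift/0.15 [0.007 0.003 0.03 ] yaw 0.0532 pos [ 0.5669 -0.0532  0.0487] F [-0.6 -0.1 -0.3] t 4.5
```

```bash
cd .;
python3 -m creep '[0.003,0,0.022,0,0,0,0, 0.003,0,0.030,0,0,0,0, 0.003,0,0.033,0,0,0,0]'|grep -E 'pos|for'
python3 -m creep '[0.02,0,0.003,0,0,0,0, 0.04,0,0.003,0,0,0,0, 0.06,0,0.003,0,0,0,0, 0.08,0,0.003,0,0,0,0, 0.095,0,0.003,0,0,0,0]'|grep -E 'pos|for'
python3 -m creep '[0,0,-0.03,0,0,0,0, -0.09,0,-0.03,0,0,0,0, -0.095,0,-0.03,0,0,0,0]'|grep -E 'pos|for'
python3 rel.py .568 -.0535 .0441
python3 - <<'E'
from h import *
p,d=manip.get_image('side'); cv2.imwrite('pics/side2.png',cv2.resize(p[200:280,270:370,::-1],None,fx=6,fy=6,interpolation=cv2.INTER_CUBIC))
E
```

```text
tool_pos: [0.5677, -0.0532, 0.044]
contact_force: [-5.9, -0.5, 16.7]
tool_pos: [0.5829, -0.0523, 0.0442]
contact_force: [-3.2, 1.1, 13.6]
tool_pos: [0.5676, -0.0531, 0.0484]
contact_force: [-0.3, -0.2, -0.4]
shift/0.15 [0.003 0.003 0.029] yaw 0.0533 pos [ 0.5676 -0.0531  0.0484] F [-0.3 -0.2 -0.4] t 5.4167
```

View pics/side2.png

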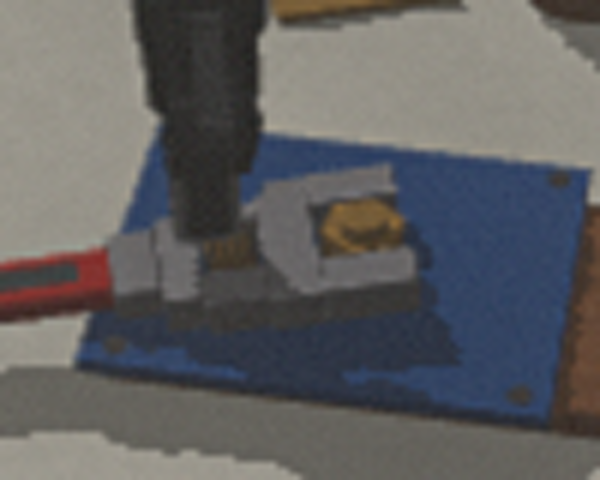

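```bash
cd .;
python3 -m creep '[0.023,0,0.020,0,0,0,0, 0.023,0,0.028,0,0,0,0, 0.023,0,0.031,0,0,0,0]'|grep -E 'pos|for'
python3 -m creep '[0.02,0,0.003,0,0,0,0, 0.04,0,0.003,0,0,0,0, 0.06,0,0.003,0,0,0,0, 0.08,0,0.003,0,0,0,0, 0.095,0,0.003,0,0,0,0]'|grep -E 'pos|for'
python3 -m creep '[0,0,-0.03,0,0,0,0, -0.09,0,-0.03,0,0,0,0, -0.097,0,-0.03,0,0,0,0]'|grep -E 'pos|for'
python3 rel.py .571 -.0535 .0441
python3 -m creep '[0,0,0.020,0,0,0,0, 0,0,0.028,0,0,0,0, 0,0,0.031,0,0,0,0]'|grep -E 'pos|for'
python3 -m creep '[0.02,0,0.003,0,0,0,0, 0.04,0,0.003,0,0,0,0, 0.06,0,0.003,0,0,0,0, 0.08,0,0.003,0,0,0,0, 0.095,0,0.003,0,0,0,0]'|grep -E 'pos|for'
python3 -m creep '[0,0,-0.03,0,0,0,0, -0.09,0,-0.03,0,0,0,0, -0.097,0,-0.03,0,0,0,0]'|grep -E 'pos|for'
python3 rel.py .571 -.0535 .0441
python3 - <<'E'
from h import *
p,d=manip.get_image('side'); cv2.imwrite('pics/side3.png',cv2.resize(p[200:280,220:370,::-1],None,fx=5,fy=5,interpolation=cv2.INTER_CUBIC))
E
```

```text
tool_pos: [0.5727, -0.0529, 0.0441]
contact_force: [-2.6, 0.1, 14.7]
tool_pos: [0.5877, -0.0521, 0.0436]
contact_force: [-0.3, -0.1, -0.2]
tool_pos: [0.5719, -0.0528, 0.048]
contact_force: [-0.9, -0.0, -0.8]
shift/0.15 [-0.007  0.004  0.026] yaw 0.0533 pos [ 0.5719 -0.0528  0.048 ] F [-0.9 -0.  -0.8] t 6.3833
tool_pos: [0.5729, -0.0529, 0.0441]
contact_force: [-4.0, 0.3, 18.5]
tool_pos: [0.5878, -0.052, 0.0437]
contact_force: [-0.1, 0.3, -0.6]
tool_pos: [0.5721, -0.0528, 0.0481]
contact_force: [-0.5, -0.1, 0.5]
shift/0.15 [-0.008  0.004  0.027] yaw 0.0533 pos [ 0.5721 -0.0528  0.0481] F [-0.5 -0.1  0.5] t 7.3
```

View pics/side3.png

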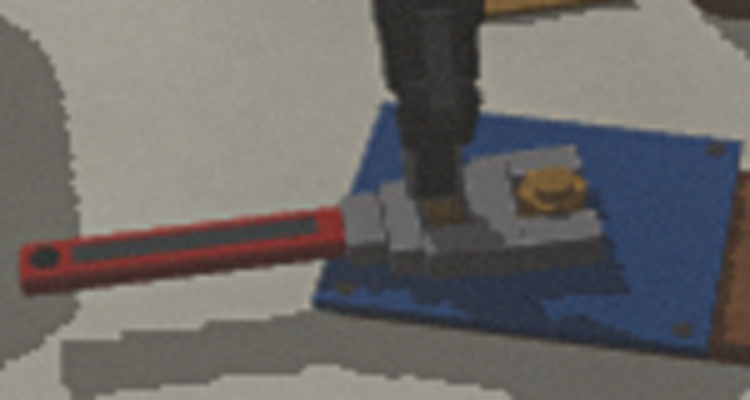

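```bash
cd .;
python3 -m creep '[-0.027,0,0.020,0,0,0,0, -0.027,0,0.028,0,0,0,0, -0.027,0,0.0295,0,0,0,0]'|grep -E 'pos|for'
python3 -m creep '[0.02,0,0.003,0,0,0,0, 0.04,0,0.003,0,0,0,0]'|grep -E 'pos|for'
python3 -m creep '[0.02,0,0.003,0,0,0,0, 0.04,0,0.003,0,0,0,0, 0.055,0,0.003,0,0,0,0]'|grep -E 'pos|for'
python3 -m creep '[0,0,-0.03,0,0,0,0, -0.09,0,-0.03,0,0,0,0, -0.096,0,-0.03,0,0,0,0]'|grep -E 'pos|for'
python3 rel.py .568 -.0535 .0441
```

```text
tool_pos: [0.5688, -0.0531, 0.0441]
contact_force: [-4.4, 0.2, 13.6]
tool_pos: [0.575, -0.0526, 0.0442]
contact_force: [-4.6, 2.4, 12.6]
tool_pos: [0.5834, -0.0518, 0.0442]
contact_force: [-5.9, 2.2, 11.6]
tool_pos: [0.5679, -0.0527, 0.0485]
contact_force: [0.0, -0.5, -0.7]
shift/0.15 [0.    0.006 0.03 ] yaw 0.0533 pos [ 0.5679 -0.0527  0.0485] F [ 0.  -0.5 -0.7] t 8.2667
```

```bash
cd .;
python3 -m creep '[0.005,0,0.020,0,0,0,0, 0.005,0,0.028,0,0,0,0, 0.005,0,0.032,0,0,0,0]'|grep -E 'pos|for'
python3 -m creep '[0.02,0,0.003,0,0,0,0, 0.04,0,0.003,0,0,0,0]'|grep -E 'pos|for'
python3 -m creep '[0.02,0,0.003,0,0,0,0, 0.04,0,0.003,0,0,0,0, 0.055,0,0.003,0,0,0,0]'|grep -E 'pos|for'
python3 -m creep '[0,0,-0.03,0,0,0,0, -0.09,0,-0.03,0,0,0,0, -0.096,0,-0.03,0,0,0,0]'|grep -E 'pos|for'
python3 -m creep '[0.005,0,0.020,0,0,0,0, 0.005,0,0.028,0,0,0,0, 0.005,0,0.032,0,0,0,0]'|grep -E 'pos|for'
python3 -m creep '[0.02,0,0.003,0,0,0,0, 0.04,0,0.003,0,0,0,0]'|grep -E 'pos|for'
python3 -m creep '[0.02,0,0.003,0,0,0,0, 0.04,0,0.003,0,0,0,0, 0.055,0,0.003,0,0,0,0]'|grep -E 'pos|for'
python3 -m creep '[0,0,-0.10,0,0,0,0, -0.3,0,-0.3,0,0,0,0, -0.8,0,-0.3,0,0,0,0, -0.9,0,-0.3,0,0,0,0, -0.9,0,-0.3,0,0,0,0, -0.9,0,-0.3,0,0,0,0]'|grep -E 'pos|for'
python3 - <<'E'
from h import *
p,d=manip.get_image('side'); cv2.imwrite('pics/side4.png',cv2.resize(p[200:280,220:370,::-1],None,fx=5,fy=5,interpolation=cv2.INTER_CUBIC))
p,d=manip.get_image('top'); cv2.imwrite('pics/top4.png',cv2.resize(p[160:310,310:430,::-1],None,fx=4,fy=4,interpolation=cv2.INTER_CUBIC))
E
```

```text
tool_pos: [0.569, -0.0526, 0.044]
contact_force: [-7.1, 0.9, 19.1]
tool_pos: [0.5753, -0.0521, 0.0441]
contact_force: [-9.2, 1.8, 17.4]
tool_pos: [0.5835, -0.0513, 0.0441]
contact_force: [-9.7, 3.4, 16.3]
tool_pos: [0.5681, -0.0521, 0.0483]
contact_force: [-0.6, -0.8, -0.1]
tool_pos: [0.5697, -0.0521, 0.044]
contact_force: [-7.1, 0.9, 22.2]
tool_pos: [0.5761, -0.0515, 0.0441]
contact_force: [-8.4, 2.9, 18.9]
tool_pos: [0.5844, -0.0508, 0.044]
contact_force: [-4.2, 0.2, 12.3]
tool_pos: [0.4464, -0.0582, 0.0887]
contact_force: [0.9, -0.7, -0.2]
```

View pics/top4.png

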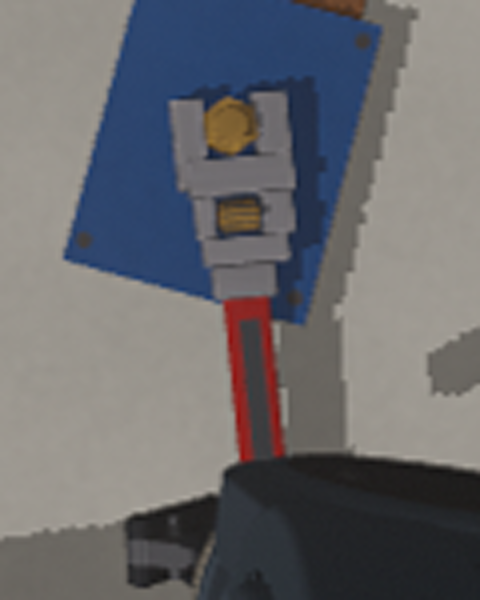

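View pics/side4.png

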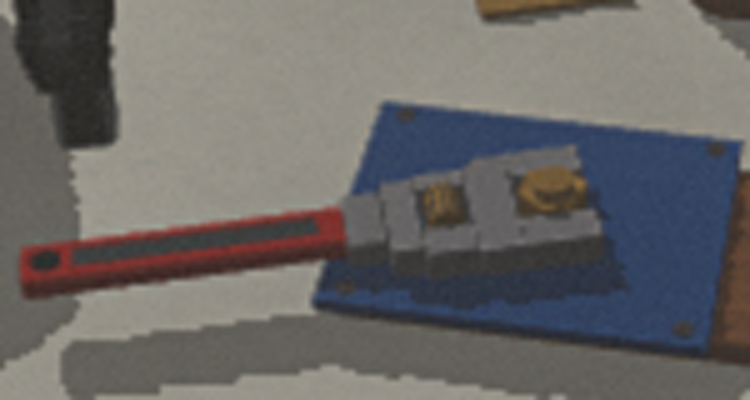

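```bash
cat > hd.py <<'E'
from m import *
def handle():
    p,d,red,br=blobs('top'); red[:,:330]=0; red[:,450:]=0; red[:150]=0; red[320:]=0
    vu=np.argwhere(red); P=np.array([onplane('top',u,v,.03)[:2] for v,u in vu])
    vx,vy,x0,y0=cv2.fitLine(P.astype(np.float32),cv2.DIST_HUBER,0,.01,.01).ravel()
    if vx<0: vx,vy=-vx,-vy
    return np.arctan2(vy,vx),np.array([x0,y0]),len(P),P[:,0].min(),P[:,0].max()
E
python3 - <<'E'
from hd import *
a,c,n,x0,x1=handle(); print('yaw',a,c,n,x0,x1)
u=np.array([np.cos(a),np.sin(a)]); print('y at nut x',c+u*(.618-c[0])/u[0])
q=c+u*(.481-c[0])/u[0]; print('handle pt',q); g=q+.034*np.array([u[1],-u[0]]); print('goal',g)
E
python3 rel.py .483 -.098 .09
```

```text
yaw 0.003255802 [ 0.49091622 -0.05528387] 222 0.4654386397002893 0.5377992840970236
y at nut x [ 0.618      -0.05487011]
handle pt [ 0.481      -0.05531616]
goal [ 0.4811107  -0.08931598]
shift/0.15 [ 0.201  0.276 -0.008] yaw 0.0537 pos [ 0.4507 -0.0582  0.0888] F [-0.1 -0.2  0. ] t 10.5
```

```bash
cd .;
python3 -m creep '[0.2,0.7,0,0,0,-0.1,0, 0.2,0.7,0,0,0,-0.1,0, 0.2,0.7,0,0,0,-0.1,0, 0.2,0.7,0,0,0,-0.1,0]'|grep -E 'pos|for'
python3 - <<'E'
from hd import *
a,c,n,x0,x1=handle(); print('yaw',a,c,n,x0,x1)
u=np.array([np.cos(a),np.sin(a)]); print('y at nut x',c+u*(.618-c[0])/u[0])
q=c+u*(.481-c[0])/u[0]; print('handle pt',q); g=q+.034*np.array([u[1],-u[0]]); print('goal',g)
E
python3 rel.py .483 -.098 .09
```

```text
tool_pos: [0.4891, -0.1657, 0.0882]
contact_force: [-1.3, 0.3, -0.1]
yaw 0.08862147 [ 0.48406446 -0.05971846] 390 0.41607820115188765 0.5377992840970236
y at nut x [ 0.618      -0.04781773]
handle pt [ 0.481      -0.05999075]
goal [ 0.4840092  -0.09385733]
shift/0.15 [ 0.011 -0.439 -0.013] yaw 0.1012 pos [ 0.488  -0.1637  0.0879] F [-0.7  1.   0.4] t 10.8833
```

```bash
cd .;
python3 -m creep '[0,-0.2,0,0,0,0.02,0, 0,-0.43,0,0,0,0.02,0, 0,-0.43,0.1,0,0,0.02,0, 0,-0.43,0.3,0,0,0.02,0, 0,-0.43,0.42,0,0,0.02,0, 0,-0.43,0.425,0,0,0.02,0]'|grep -E 'pos|for'
python3 rel.py .484 -.088 .024
python3 -m creep '[0,-0.02,0,0,0,0,0, 0,-0.04,0,0,0,0,0, 0,-0.05,0,0,0,0,0]'|grep -E 'pos|for'
python3 -m creep '[0,-0.01,0,0,0,0,0, 0,-0.02,0,0,0,0,0]'|grep -E 'pos|for'
```

```text
tool_pos: [0.4801, -0.098, 0.0211]
contact_force: [-0.8, -0.1, -0.5]
shift/0.15 [ 0.032 -0.064 -0.019] yaw 0.0924 pos [ 0.4801 -0.098   0.0211] F [-0.8 -0.1 -0.5] t 11.3833
tool_pos: [0.4801, -0.09, 0.022]
contact_force: [0.1, -0.4, 1.0]
tool_pos: [0.4807, -0.0869, 0.0231]
contact_force: [-0.3, -2.8, 1.6]
```

```bash
cd .;
python3 -m creep '[0,-0.023,0,0,0,0.05,0, 0.001,-0.046,0,0,0,0.1,0, 0.002,-0.069,0,0,0,0.15,0, 0.0046,-0.092,0,0,0,0.2,0]'|grep -E 'pos|for'
python3 -m creep '[0,-0.023,0,0,0,0.05,0, 0.001,-0.046,0,0,0,0.1,0, 0.002,-0.069,0,0,0,0.15,0, 0.0046,-0.092,0,0,0,0.2,0]'|grep -E 'pos|for'
python3 rel.py 0 0 0
python3 - <<'E'
from hd import *
a,c,n,x0,x1=handle(); print('yaw',a,c,n,x0,x1)
p,d=manip.get_image('side'); cv2.imwrite('pics/side5.png',cv2.resize(p[190:290,210:370,::-1],None,fx=4.5,fy=4.5,interpolation=cv2.INTER_CUBIC))
E
```

```text
tool_pos: [0.4796, -0.0738, 0.0234]
contact_force: [-4.3, -6.9, 1.2]
tool_pos: [0.4796, -0.0604, 0.0236]
contact_force: [-5.1, -6.1, -0.0]
shift/0.15 [-3.222 -0.046  0.157] yaw -0.1109 pos [ 0.4796 -0.0604  0.0236] F [-5.1 -6.1 -0. ] t 12.4667
yaw -0.18370834 [ 0.5202736  -0.03292938] 86 0.49479301005023374 0.5376244915441784
```

View pics/side5.png

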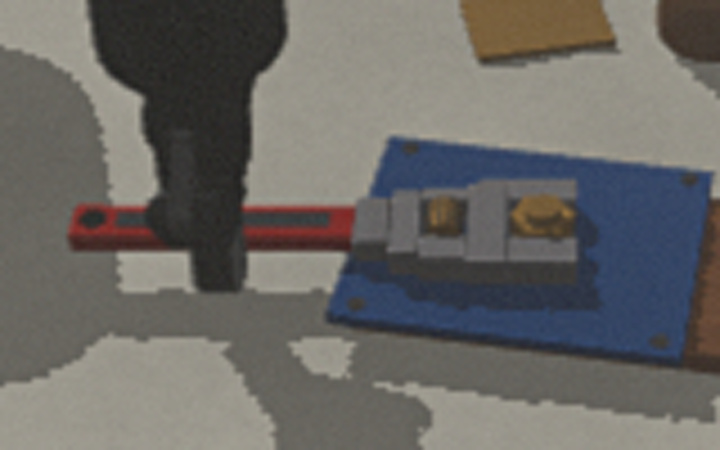

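```bash
cd .;
python3 -m creep '[0.003,-0.023,0,0,0,0.05,0, 0.006,-0.046,0,0,0,0.1,0, 0.009,-0.069,0,0,0,0.15,0, 0.012,-0.092,0,0,0,0.2,0]'|grep -E 'pos|for'
python3 -m creep '[0.003,-0.023,0,0,0,0.05,0, 0.006,-0.046,0,0,0,0.1,0, 0.009,-0.069,0,0,0,0.15,0, 0.012,-0.092,0,0,0,0.2,0]'|grep -E 'pos|for'
python3 -m creep '[0.003,-0.023,0,0,0,0.05,0, 0.006,-0.046,0,0,0,0.1,0, 0.009,-0.069,0,0,0,0.15,0, 0.012,-0.092,0,0,0,0.2,0]'|grep -E 'pos|for'
python3 rel.py 0 0 0
```

```text
tool_pos: [0.4785, -0.0758, 0.024]
contact_force: [0.2, 0.8, 0.2]
tool_pos: [0.4751, -0.0949, 0.0244]
contact_force: [-0.7, -0.5, 0.1]
tool_pos: [0.4707, -0.1136, 0.0252]
contact_force: [0.2, 0.4, 0.0]
shift/0.15 [-3.222  0.179  0.182] yaw -0.2873 pos [ 0.4707 -0.1136  0.0252] F [0.2 0.4 0. ] t 13.5667
```

```bash
python3 - <<'E'
from h import *
print(manip.state()['joints'].round(3)); r,p=rot(); print(r.as_matrix().round(3))
E
python3 -m creep '[0,0,0,0,0,0,0]'|grep -E 'pos|for'
python3 -m creep '[0,-0.05,0,0,0,0,0, 0,-0.05,0,0,0,0,0]'|grep -E 'pos|for|ori'
python3 - <<'E'
from h import *
print(manip.state()['joints'].round(3)); r,p=rot(); print(r.as_matrix().round(3))
E
```

```text
[-0.288  0.34  -0.443  0.797  0.081  3.141]
[[ 0.959 -0.283  0.015]
 [-0.283 -0.956  0.08 ]
 [-0.009 -0.081 -0.997]]
tool_pos: [0.4704, -0.1144, 0.0252]
contact_force: [-0.7, -1.3, 0.7]
tool_pos: [0.4716, -0.1106, 0.0259]
orientation: [-0.043, 0.989, -0.141, 0.002]
contact_force: [-1.1, 0.5, -0.9]
[-0.285  0.34  -0.442  0.798  0.085  3.141]
[[ 0.96  -0.28   0.016]
 [-0.28  -0.956  0.084]
 [-0.009 -0.085 -0.996]]
```

```bash
cat >> rel.py <<'E'
if len(sys.argv)>4:
    t=float(sys.argv[4]); T=R.from_matrix([[np.cos(t),np.sin(t),0],[np.sin(t),-np.cos(t),0],[0,0,-1]])
    print('turn/0.5',((r.inv()*T).as_rotvec()/.5).round(3))
E
python3 -m creep '[0,0.1,-0.2,0,0,0,0, 0,0.15,-0.4,0,0,0,0, 0,0.15,-0.4,0,0,0,0]'|grep -E 'pos|for'
python3 rel.py .484 -.11 .09 0.18
python3 - <<'E'
from hd import *
a,c,n,x0,x1=handle(); print('yaw',a,c,n,x0,x1)
E
```

```text
tool_pos: [0.4665, -0.1389, 0.0882]
contact_force: [1.5, -1.0, 1.4]
shift/0.15 [ 0.058 -0.218  0.007] yaw -0.2838 pos [ 0.4665 -0.1389  0.0882] F [ 1.5 -1.   1.4] t 14.0667
turn/0.5 [-0.168 -0.034 -0.927]
yaw -0.06362385 [ 0.46980417 -0.03327538] 394 0.4158903647172554 0.5358441105493834
```

```bash
cd .;
python3 -m creep '[0,0,0,-0.04,-0.01,-0.23,0, 0,0,0,-0.08,-0.02,-0.46,0, 0,0,0,-0.12,-0.03,-0.7,0, 0,0,0,-0.168,-0.034,-0.93,0, 0,0,0,-0.168,-0.034,-0.93,0]'|grep -E 'pos|for'
python3 -m creep '[0,0,0,0,0,-0.25,0, 0,0,0,0,0,-0.5,0, 0,0,0,0,0,-0.75,0, 0,0,0,0,0,-1,0, 0,0,0,0,0,-1,0]'|grep -E 'pos|for'
python3 rel.py .484 -.08 .09 1.15
```

```text
tool_pos: [0.4658, -0.1371, 0.0856]
contact_force: [0.1, 0.3, -0.0]
tool_pos: [0.4656, -0.1367, 0.0851]
contact_force: [0.2, 0.1, 0.3]
shift/0.15 [ 0.335 -0.213 -0.033] yaw 0.6916 pos [ 0.4656 -0.1367  0.0851] F [0.2 0.1 0.3] t 14.95
turn/0.5 [-0.006  0.002 -0.917]
```

```bash
cd .;
python3 -m creep '[0,0,0,0,0,-0.25,0, 0,0,0,0,0,-0.5,0, 0,0,0,0,0,-0.75,0, 0,0,0,0,0,-0.92,0, 0,0,0,0,0,-0.92,0]'|grep -E 'pos|for'
python3 rel.py .482 -.08 .024 1.15
```

```text
tool_pos: [0.4655, -0.1365, 0.0848]
contact_force: [-0.1, -0.6, -0.4]
shift/0.15 [ 0.389 -0.052  0.406] yaw 1.1496 pos [ 0.4655 -0.1365  0.0848] F [-0.1 -0.6 -0.4] t 15.3667
turn/0.5 [-0.007 -0.    -0.001]
```

```bash
cd .;
python3 -m creep '[0.2,-0.02,0,0,0,0,0, 0.39,-0.05,0.1,0,0,0,0, 0.39,-0.05,0.3,0,0,0,0, 0.39,-0.05,0.39,0,0,0,0, 0.39,-0.05,0.405,0,0,0,0, 0.39,-0.05,0.405,0,0,0,0]'|grep -E 'pos|for'
python3 rel.py .482 -.06 .024 1.15
python3 -m creep '[0.04,-0.01,0,0,0,0,0, 0.08,-0.02,0,0,0,0,0, 0.1,-0.03,0,0,0,0,0]'|grep -E 'pos|for'
python3 -m creep '[0.01,-0.002,0,0,0,0,0, 0.02,-0.005,0,0,0,0,0]'|grep -E 'pos|for'
```

```text
tool_pos: [0.4817, -0.0797, 0.0235]
contact_force: [-0.9, 0.6, -0.4]
shift/0.15 [ 0.12  -0.052 -0.003] yaw 1.1445 pos [ 0.4817 -0.0797  0.0235] F [-0.9  0.6 -0.4] t 15.8667
turn/0.5 [-0.011  0.    -0.011]
tool_pos: [0.4847, -0.0636, 0.0245]
contact_force: [-0.3, -0.3, -0.2]
tool_pos: [0.4855, -0.0605, 0.0251]
contact_force: [-1.2, -5.3, 0.9]
```

```bash
cd .;
python3 -m creep '[0.022,-0.007,0.002,0,0,0,0, 0.044,-0.014,0.004,0,0,0,0, 0.066,-0.021,0.005,0,0,0,0, 0.087,-0.0275,0.006,0,0,0,0]'|grep -E 'pos|for'
python3 -m creep '[0.022,-0.005,0.002,0,0,0,0, 0.044,-0.009,0.003,0,0,0,0, 0.067,-0.014,0.003,0,0,0,0, 0.09,-0.019,0.003,0,0,0,0]'|grep -E 'pos|for'
python3 -m creep '[0.023,-0.0025,0.002,0,0,0,0, 0.046,-0.005,0.003,0,0,0,0, 0.068,-0.0075,0.003,0,0,0,0, 0.091,-0.01,0.003,0,0,0,0]'|grep -E 'pos|for'
python3 rel.py .482 -.06 .024 1.15
python3 - <<'E'
from hd import *
a,c,n,x0,x1=handle(); print('yaw',a,c,n,x0,x1)
print(manip.state()['joints'].round(2))
E
```

```text
tool_pos: [0.4866, -0.0479, 0.0245]
contact_force: [-7.8, -11.7, 9.4]
tool_pos: [0.4888, -0.0355, 0.0243]
contact_force: [-9.9, -10.9, 10.3]
tool_pos: [0.4921, -0.0235, 0.0239]
contact_force: [-10.1, -10.6, 9.8]
shift/0.15 [-0.25   0.041  0.001] yaw 1.1391 pos [ 0.4921 -0.0235  0.0239] F [-10.1 -10.6   9.8] t 17.2833
turn/0.5 [-0.007  0.017 -0.022]Traceback (most recent call last):
  File "<stdin>", line 2, in <module>
  File "hd.py", line 5, in handle
    vx,vy,x0,y0=cv2.fitLine(P.astype(np.float32),cv2.DIST_HUBER,0,.01,.01).ravel()
                ~~~~~~~~~~~^^^^^^^^^^^^^^^^^^^^^^^^^^^^^^^^^^^^^^^^^^^^^^^
cv2.error: OpenCV(4.12.0) /io/opencv/modules/imgproc/src/linefit.cpp:618: error: (-215:Assertion failed) npoints2 >= 0 || npoints3 >= 0 in function 'fitLine'
```

```bash
cd .;
python3 -m creep '[0,0,-0.005,0,0,0,0, 0,0,-0.008,0,0,0,0]'|grep -E 'pos|for'
cat > sd.py <<'E'
from m import *
p,d,red,br=blobs('side')
k,l,s,c=cv2.connectedComponentsWithStats(red)
for i in range(1,k):
    if s[i,4]>10 and 200<c[i][0]<400 and 180<c[i][1]<290: print('red',s[i],onplane('side',*c[i],.028).round(4))
k,l,s,c=cv2.connectedComponentsWithStats(br)
for i in range(1,k):
    if s[i,4]>10 and 290<c[i][0]<345 and 215<c[i][1]<260: print('br',s[i],onplane('side',*c[i],.036).round(4))
import sys
cv2.imwrite(sys.argv[1],cv2.resize(p[170:290,210:370,::-1],None,fx=4.5,fy=4.5,interpolation=cv2.INTER_CUBIC))
E
python3 sd.py pics/side6.png
```

```text
tool_pos: [0.4921, -0.0233, 0.0252]
contact_force: [-1.8, -4.0, -3.2]
red [234 219  22   9  40] [0.4509 0.0134 0.028 ]
red [273 228  19   7  44] [ 0.5294 -0.0168  0.028 ]
br [306 230   5   7  22] [ 0.5774 -0.0367  0.036 ]
br [324 233  13  10  90] [ 0.6183 -0.0531  0.036 ]
```

View pics/side6.png

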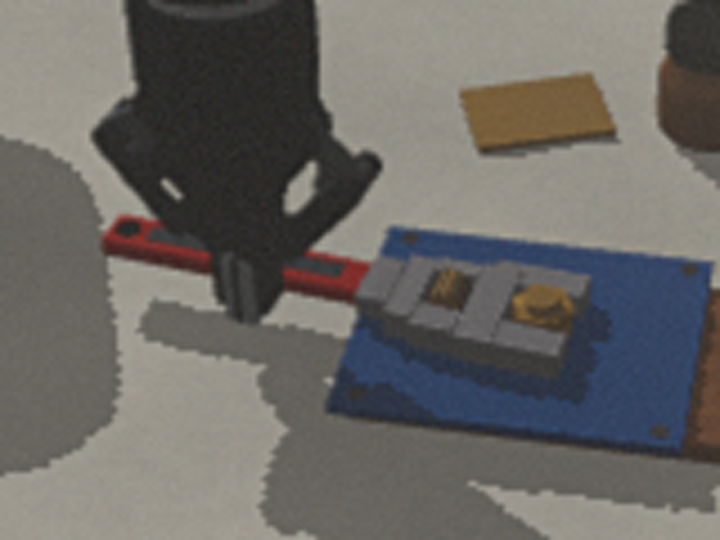

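```bash
cd .;
python3 -m creep '[0.023,0,-0.001,0,0,0,0, 0.046,0,-0.001,0,0,0,0, 0.068,0,-0.002,0,0,0,0, 0.091,0,-0.002,0,0,0,0]'|grep -E 'pos|for'
python3 -m creep '[0.023,0.003,-0.001,0,0,0,0, 0.046,0.005,-0.001,0,0,0,0, 0.068,0.007,-0.001,0,0,0,0]'|grep -E 'pos|for'
python3 rel.py .482 -.06 .024 1.15
python3 sd.py pics/side7.png
```

```text
tool_pos: [0.4967, -0.0109, 0.025]
contact_force: [-5.2, -3.8, -3.5]
tool_pos: [0.5008, -0.002, 0.0245]
contact_force: [-5.6, -3.1, -2.4]
shift/0.15 [-0.403  0.048  0.008] yaw 1.1381 pos [ 0.5008 -0.002   0.0245] F [-5.6 -3.1 -2.4] t 18.1333
turn/0.5 [-0.014  0.023 -0.024]
red [243 212  17   7  26] [0.4621 0.0419 0.028 ]
red [278 224  17   6  42] [ 0.5369 -0.002   0.028 ]
br [307 228   8   8  30] [ 0.5823 -0.0307  0.036 ]
br [324 233  13  10  89] [ 0.6184 -0.0532  0.036 ]
```

```bash
cd .;
python3 -m creep '[0.013,0.002,-0.001,0,0,0,0, 0.026,0.004,-0.001,0,0,0,0, 0.039,0.006,-0.001,0,0,0,0]'|grep -E 'pos|for'
python3 -m creep '[0.01,0.002,-0.001,0,0,0,0, 0.02,0.004,-0.001,0,0,0,0]'|grep -E 'pos|for'
python3 -m creep '[0.01,0.002,-0.001,0,0,0,0, 0.02,0.004,-0.001,0,0,0,0]'|grep -E 'pos|for'
python3 sd.py pics/side8.png
```

```text
tool_pos: [0.5036, 0.0031, 0.0244]
contact_force: [-5.6, -5.9, 0.8]
tool_pos: [0.5047, 0.0051, 0.0244]
contact_force: [-5.0, -6.0, 0.9]
tool_pos: [0.5058, 0.0071, 0.0244]
contact_force: [-6.4, -6.6, 2.0]
red [280 221  18   7  48] [0.5414 0.0052 0.028 ]
br [308 227   8   8  22] [ 0.5841 -0.0288  0.036 ]
br [324 233  13  10  89] [ 0.6182 -0.0527  0.036 ]
```

```bash
cd .;
python3 -m creep '[0.01,0.002,-0.001,0,0,0,0, 0.02,0.004,-0.001,0,0,0,0]'|grep -E 'pos|for'
python3 -m creep '[0.01,0.002,-0.001,0,0,0,0, 0.02,0.004,-0.001,0,0,0,0]'|grep -E 'pos|for'
python3 -m creep '[0.008,0.002,-0.001,0,0,0,0, 0.015,0.003,-0.001,0,0,0,0]'|grep -E 'pos|for'
```

```text
tool_pos: [0.5072, 0.0093, 0.0244]
contact_force: [-5.0, -5.9, 2.7]
tool_pos: [0.5085, 0.0113, 0.0245]
contact_force: [-3.0, -6.1, 1.5]
tool_pos: [0.5093, 0.0127, 0.0245]
contact_force: [-3.3, -6.6, 0.4]
```

```bash
cd .;
python3 -m creep '[0.008,0.002,-0.001,0,0,0,0, 0.015,0.003,-0.001,0,0,0,0]'|grep -E 'pos|for'
python3 -m creep '[0.008,0.002,-0.001,0,0,0,0, 0.015,0.003,-0.001,0,0,0,0]'|grep -E 'pos|for'
```

```text
tool_pos: [0.5102, 0.014, 0.0245]
contact_force: [-3.5, -6.4, 0.4]
tool_pos: [0.5111, 0.0152, 0.0245]
contact_force: [-5.0, -9.2, 0.7]
```

```bash
cd .;
python3 -m creep '[0.006,0.001,-0.001,0,0,0,0, 0.012,0.003,-0.001,0,0,0,0]'|grep -E 'pos|for'
```

```text
tool_pos: [0.5117, 0.0159, 0.0246]
contact_force: [-2.9, -7.7, 0.4]
```

```bash
cd .;
python3 -m creep '[0.006,0.001,-0.001,0,0,0,0, 0.012,0.003,-0.001,0,0,0,0]'|grep -E 'pos|for'
python3 sd.py pics/side9.png
```

```text
tool_pos: [0.5124, 0.0167, 0.0246]
contact_force: [-4.9, -8.6, 1.0]
red [283 218  17   8  43] [0.5469 0.0121 0.028 ]
br [309 226   8   7  21] [ 0.5868 -0.0245  0.036 ]
br [324 233  13  11  90] [ 0.6186 -0.0531  0.036 ]
```

```bash
cd .;
python3 -m creep '[0.009,0.002,-0.001,0,0,0,0, 0.018,0.004,-0.001,0,0,0,0]'|grep -E 'pos|for'
```

```text
tool_pos: [0.5134, 0.0181, 0.0245]
contact_force: [-4.9, -8.5, 2.2]
```

```bash
cd .;
python3 -m creep '[0.009,0.002,-0.001,0,0,0,0, 0.018,0.004,-0.001,0,0,0,0]'|grep -E 'pos|for'
```

```text
tool_pos: [0.5143, 0.0195, 0.0245]
contact_force: [-7.5, -7.5, 2.4]
```

```bash
cd .;
python3 -m creep '[0.009,0.003,-0.001,0,0,0,0, 0.018,0.006,-0.001,0,0,0,0]'|grep -E 'pos|for'
```

```text
tool_pos: [0.5153, 0.0207, 0.0244]
contact_force: [-7.6, -7.5, 4.1]
```

```bash
cd .;
python3 -m creep '[0.009,0.003,-0.001,0,0,0,0, 0.018,0.006,-0.001,0,0,0,0]'|grep -E 'pos|for'
```

```text
tool_pos: [0.5162, 0.0221, 0.0243]
contact_force: [-8.3, -8.6, 6.6]
```

```bash
cd .;
python3 -m creep '[0.009,0.003,-0.001,0,0,0,0, 0.018,0.006,-0.001,0,0,0,0]'|grep -E 'pos|for'; python3 sd.py pics/side10.png
```

```text
tool_pos: [0.517, 0.0233, 0.0243]
contact_force: [-8.8, -8.9, 6.3]
red [286 216  16   8  38] [0.5512 0.0171 0.028 ]
br [309 226   9   7  24] [ 0.5871 -0.0242  0.036 ]
br [324 233  13  10  91] [ 0.6183 -0.0533  0.036 ]
```

```bash
cd .;
python3 -m creep '[-0.15,0,0,0,0,0,0, -0.2,0,-0.2,0,0,0,0, -0.3,0,-0.4,0,0,0,0, -0.9,0,-0.4,0,0,0,0, -0.9,0,-0.4,0,0,0,0, -0.9,0,-0.4,0,0,0,0]'|grep -E 'pos|for'
python3 - <<'E'
from hd import *
a,c,n,x0,x1=handle(); print('yaw',a,c,n,x0,x1)
u=np.array([np.cos(a),np.sin(a)]); w=np.array([.618,-.0485])-c; print('line offset at nut',u[0]*w[1]-u[1]*w[0])
p,d,red,br=blobs('top'); cv2.imwrite('pics/top9.png',cv2.resize(p[160:310,300:430,::-1],None,fx=4,fy=4,interpolation=cv2.INTER_CUBIC))
E
python3 sd.py pics/side11.png
```

```text
tool_pos: [0.4594, -0.1003, 0.0901]
contact_force: [0.4, 0.1, 1.0]
yaw -0.024791704 [0.55265045 0.01298185] 70 0.5354264120636804 0.5654541626611951
line offset at nut -0.059842996104805694
red [273 211  28  13  62] [0.5378 0.0242 0.028 ]
br [311 226   6   4  11] [ 0.5892 -0.0198  0.036 ]
br [324 233  13  10  86] [ 0.6181 -0.0526  0.036 ]
```

View pics/top9.png

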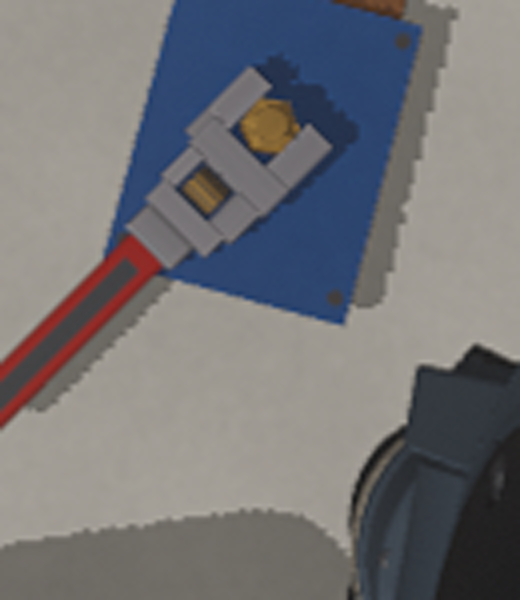

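```bash
sed -i 's/red\[:,:330\]=0/red[:,:285]=0/' hd.py
python3 - <<'E'
from hd import *
a,c,n,x0,x1=handle(); print('yaw',a,c,n,x0,x1)
u=np.array([np.cos(a),np.sin(a)]); w=np.array([.618,-.0485])-c; print('line offset at nut',u[0]*w[1]-u[1]*w[0])
# nut hex orientation
p,d,red,br=blobs('top'); k,l,s,cc=cv2.connectedComponentsWithStats(br)
for i in range(1,k):
    if s[i,4]>12 and 340<cc[i][0]<390 and 180<cc[i][1]<225: print(s[i],onplane('top',*cc[i],.0355).round(4))
E
```

```text
yaw -0.758593 [0.5239335  0.05040929] 372 0.4681348030845812 0.5654541626611951
line offset at nut -0.007080364850102425
[360 185  15  13 145] [ 0.618  -0.0485  0.0355]
[346 203  10  10  51] [ 0.5867 -0.0178  0.0355]
```

```bash
cd .;
python3 -m creep '[0,0,0,0,0,0.24,0, 0,0,0,0,0,0.48,0, 0,0,0,0,0,0.68,0, 0,0,0,0,0,0.69,0]'|grep -E 'pos|for'
python3 rel.py .502 .019 .025 0.8
python3 - <<'E'
from m import *
def six(p):
    c=p[178:204,353:381]; g=cv2.resize(c,None,fx=4,fy=4,interpolation=cv2.INTER_CUBIC)
    h=cv2.cvtColor(g,cv2.COLOR_RGB2HSV); m=((h[...,0]>12)&(h[...,0]<28)&(h[...,1]>90)&(h[...,2]>50)).astype(np.uint8)
    k,l,s,cc=cv2.connectedComponentsWithStats(m); i=1+s[1:,4].argmax(); m=(l==i)
    ys,xs=np.nonzero(m); x=xs-xs.mean(); y=ys-ys.mean(); z=x+1j*-y
    q=(z**6).sum()/(abs(z)**6).sum(); return len(x),abs(q).round(3),np.degrees(np.angle(q)/6).round(1)
print('before',six(cv2.imread('pics/top0.png')[:,:,::-1]))
for _ in range(2): print('now',six(manip.get_image('top')[0]))
E
```

```text
tool_pos: [0.4622, -0.0949, 0.089]
contact_force: [-0.4, -0.2, -0.8]
shift/0.15 [ 0.738 -0.353  0.399] yaw 0.7795 pos [ 0.4622 -0.0949  0.089 ] F [-0.4 -0.2 -0.8] t 22.0
turn/0.5 [-0.006  0.079 -0.041]
before (2330, np.float64(0.208), np.float64(-22.1))
now (2290, np.float64(0.231), np.float64(-7.0))
now (2287, np.float64(0.226), np.float64(-7.0))
```

```bash
cd .;
python3 -m creep '[0.3,-0.14,0,0,0,0,0, 0.6,-0.3,0.05,0,0,0,0, 0.71,-0.353,0.2,0,0.08,0,0, 0.71,-0.353,0.37,0,0.08,0,0, 0.71,-0.353,0.395,0,0.08,0,0, 0.71,-0.353,0.395,0,0.08,0,0]'|grep -E 'pos|for'
python3 -m creep '[0.015,0,0,0,0,0,0, 0.03,0,0,0,0,0,0]'|grep -E 'pos|for'
python3 -m creep '[0.01,0,0,0,0,0,0, 0.02,0,0,0,0,0,0]'|grep -E 'pos|for'
```

```text
tool_pos: [0.4964, 0.0163, 0.0247]
contact_force: [0.5, 0.3, 0.0]
tool_pos: [0.5002, 0.019, 0.0259]
contact_force: [0.0, 0.5, -0.7]
tool_pos: [0.5033, 0.0207, 0.0271]
contact_force: [-0.1, 0.1, 0.6]
```

```bash
cd .;
python3 -m creep '[0.01,0,0,0,0,0,0, 0.02,0,0,0,0,0,0]'|grep -E 'pos|for'
python3 rel.py .502 .019 .025 0.8
```

```text
tool_pos: [0.5061, 0.0227, 0.0277]
contact_force: [1.3, -0.3, -0.6]
shift/0.15 [-0.037 -0.002  0.018] yaw 0.7901 pos [0.5061 0.0227 0.0277] F [ 1.3 -0.3 -0.6] t 23.1
turn/0.5 [-0.004 -0.001 -0.02 ]
```

Z creeps up; correct it down a little (3 mm) while still clear, then touch.

```bash
cd .;
python3 -m creep '[0,0,0.018,0,0,0,0, 0,0,0.02,0,0,0,0]'|grep -E 'pos|for'
python3 -m creep '[0.008,0,0,0,0,0,0, 0.016,0,0,0,0,0,0]'|grep -E 'pos|for'
```

```text
tool_pos: [0.5061, 0.0227, 0.0245]
contact_force: [-0.4, 0.3, 0.2]
tool_pos: [0.5077, 0.0244, 0.0244]
contact_force: [0.2, 0.0, -0.3]
```

```bash
cd .;
python3 -m creep '[0.008,0,0,0,0,0,0, 0.016,0,0,0,0,0,0]'|grep -E 'pos|for'
```

```text
tool_pos: [0.5094, 0.0262, 0.0243]
contact_force: [0.1, -0.2, -0.9]
```

```bash
cd .;
python3 -m creep '[0.008,0,0,0,0,0,0, 0.016,0,0,0,0,0,0]'|grep -E 'pos|for'
```

```text
tool_pos: [0.5107, 0.0277, 0.0242]
contact_force: [-4.3, -6.0, 3.7]
```

```bash
cd .;
python3 -m creep '[0.008,0,0,0,0,0,0, 0.016,0,0,0,0,0,0]'|grep -E 'pos|for'
```

```text
tool_pos: [0.5117, 0.0287, 0.0241]
contact_force: [-7.2, -8.3, 6.1]
```

```bash
cd .;
python3 -m creep '[0.006,0,-0.003,0,0,0,0, 0.014,0,-0.004,0,0,0,0]'|grep -E 'pos|for'
```

```text
tool_pos: [0.5124, 0.0295, 0.0245]
contact_force: [-4.0, -7.2, -0.5]
```

```bash
cd .;
python3 -m creep '[0.008,0,-0.001,0,0,0,0, 0.016,0,-0.001,0,0,0,0]'|grep -E 'pos|for'
```

```text
tool_pos: [0.5131, 0.0304, 0.0243]
contact_force: [-5.8, -6.5, 3.3]
```

```bash
cd .;
python3 -m creep '[0.008,0,-0.001,0,0,0,0, 0.016,0,-0.001,0,0,0,0]'|grep -E 'pos|for'
```

```text
tool_pos: [0.5137, 0.0313, 0.0242]
contact_force: [-7.8, -8.7, 6.2]
```

```bash
cd .;
python3 -m creep '[0.008,0,-0.003,0,0,0,0, 0.016,0,-0.003,0,0,0,0]'|grep -E 'pos|for'
python3 -m creep '[0.008,0,-0.001,0,0,0,0, 0.016,0,-0.001,0,0,0,0]'|grep -E 'pos|for'
```

```text
tool_pos: [0.5144, 0.0321, 0.0244]
contact_force: [-6.2, -5.8, 2.9]
tool_pos: [0.515, 0.033, 0.0243]
contact_force: [-8.1, -8.8, 6.1]
```

```bash
cd .;
python3 -m creep '[0.008,0,-0.002,0,0,0,0, 0.016,0,-0.002,0,0,0,0]'|grep -E 'pos|for'
python3 -m creep '[0.008,0,-0.002,0,0,0,0, 0.016,0,-0.002,0,0,0,0]'|grep -E 'pos|for'
```

```text
tool_pos: [0.5157, 0.0338, 0.0243]
contact_force: [-7.4, -6.9, 5.0]
tool_pos: [0.5164, 0.0347, 0.0244]
contact_force: [-7.8, -8.8, 4.7]
```

```bash
cat > six.py <<'E'
from m import *
def six(p):
    c=p[178:204,353:381]; g=cv2.resize(c,None,fx=4,fy=4,interpolation=cv2.INTER_CUBIC)
    h=cv2.cvtColor(g,cv2.COLOR_RGB2HSV); m=((h[...,0]>12)&(h[...,0]<28)&(h[...,1]>90)&(h[...,2]>50)).astype(np.uint8)
    k,l,s,cc=cv2.connectedComponentsWithStats(m); i=1+s[1:,4].argmax(); m=(l==i)
    ys,xs=np.nonzero(m); x=xs-xs.mean(); y=ys-ys.mean(); z=x+1j*-y
    q=(z**6).sum()/(abs(z)**6).sum(); return len(x),abs(q).round(3),np.degrees(np.angle(q)/6).round(1)
p,d,red,br=blobs('top'); print(six(p))
k,l,s,cc=cv2.connectedComponentsWithStats(br)
for i in range(1,k):
    if s[i,4]>8 and 335<cc[i][0]<390 and 180<cc[i][1]<225: print(s[i],onplane('top',*cc[i],.0365).round(4))
cv2.imwrite('pics/topz.png',cv2.resize(p[165:230,310:410,::-1],None,fx=6,fy=6,interpolation=cv2.INTER_CUBIC))
E
python3 six.py; python3 sd.py pics/side12.png
```

```text
red [285 213  18  10  45] [0.5516 0.0229 0.028 ]
br [310 225   9   6  20] [ 0.5891 -0.0212  0.036 ]
br [324 233  13  10  93] [ 0.6184 -0.0532  0.036 ]Traceback (most recent call last):
  File "six.py", line 8, in <module>
    p,d,red,br=blobs('top'); print(six(p))
                                   ~~~^^^
  File "six.py", line 5, in six
    k,l,s,cc=cv2.connectedComponentsWithStats(m); i=1+s[1:,4].argmax(); m=(l==i)
                                                      ~~~~~~~~~~~~~~^^
ValueError: attempt to get argmax of an empty sequence
```

```bash
cd .;
python3 -m creep '[-0.1,0,0,0,0,0,0, -0.15,0,-0.2,0,0,0,0, -0.3,0,-0.4,0,0,0,0, -0.7,0.4,-0.4,0,0,0,0, -0.7,0.4,-0.4,0,0,0,0, -0.7,0.4,-0.4,0,0,0,0]'|grep -E 'pos|for'
python3 six.py
python3 - <<'E'
from hd import *
a,c,n,x0,x1=handle(); w=c-np.array([.618,-.0485]); print('yaw',a,c,n,x0,x1,'centroid yaw',np.arctan2(-w[1],-w[0]))
E
python3 sd.py pics/side13.png
```

```text
tool_pos: [0.4859, -0.0863, 0.0874]
contact_force: [-0.1, -0.0, -0.8]
(2285, np.float64(0.217), np.float64(-6.9))
[360 185  15  13 145] [ 0.6179 -0.0484  0.0365]
[345 203  10   9  54] [ 0.5879 -0.0163  0.0365]
yaw -0.8428084 [0.5301146  0.04538864] 352 0.47546953302856904 0.5673258078859217 centroid yaw -0.818411966041246
red [281 213  21  10  49] [0.5468 0.0227 0.028 ]
br [310 225   8   6  19] [ 0.5876 -0.0207  0.036 ]
br [324 233  13  10  88] [ 0.6183 -0.053   0.036 ]
```

```bash
cat > gap.py <<'E'
from six import *
from h import *
def prof(img,th,off=(0,0),nut=(.618,-.0485)):
    c,s=np.cos(th),np.sin(th); out=[]
    ys=np.arange(-.035,.0351,.0005); acc=[]
    hsv=cv2.cvtColor(img,cv2.COLOR_RGB2HSV)[...,1].astype(np.float32)
    for x in np.arange(-.008,.0081,.002):
        uv=np.array([proj('top',[nut[0]+c*x-s*y,nut[1]+s*x+c*y,.032]) for y in ys],np.float32)
        acc.append(cv2.remap(hsv,uv[:,0:1],uv[:,1:2],cv2.INTER_LINEAR).ravel())
    m=np.mean(acc,0); b=(m<110); e=np.flatnonzero(np.diff(b.astype(int)))
    cr=[ys[i]+.0005*(110-m[i])/(m[i+1]-m[i]) for i in e]; return np.round(np.array(cr)*1000,1)
a=cv2.imread('pics/top0.png')[:,:,::-1].copy(); 
b=a.copy(); b[160:310,310:430]=cv2.resize(cv2.imread('pics/top4.png')[:,:,::-1],(120,150),interpolation=cv2.INTER_AREA)
print('six snug',six(b),'six 0',six(a))
for nm,im,ths in(('0',a,(.03,.05,.07)),('snug',b,(.07,.09,.11)),('now',p,(-.79,-.82,-.85))):
    for t in ths: print(nm,t,prof(im,t))
E
python3 gap.py
```

```text
(2282, np.float64(0.218), np.float64(-7.0))
[360 185  15  13 145] [ 0.6179 -0.0484  0.0365]
[345 203  10   9  57] [ 0.5877 -0.0162  0.0365]
six snug (2261, np.float64(0.206), np.float64(-21.9)) six 0 (2330, np.float64(0.208), np.float64(-22.1))
0 0.03 [-31.7 -12.4  11.4  30.9]
0 0.05 [-31.6 -12.4  11.3  30.9]Traceback (most recent call last):
  File "gap.py", line 16, in <module>
    for t in ths: print(nm,t,prof(im,t))
                             ~~~~^^^^^^
  File "gap.py", line 8, in prof
    uv=np.array([proj('top',[nut[0]+c*x-s*y,nut[1]+s*x+c*y,.032]) for y in ys],np.float32)
                 ~~~~^^^^^^^^^^^^^^^^^^^^^^^^^^^^^^^^^^^^^^^^^^^^
  File "h.py", line 11, in proj
    i,f,P=cam(n); q=P[:3,:3].T@(np.array(p)-P[:3,3]); return i['cx']+f*q[0]/-q[2], i['cy']-f*q[1]/-q[2]
          ~~~^^^
  File "h.py", line 5, in cam
    i=manip.camera_info(n); f=200/np.tan(np.radians(i['vfov'])/2); return i,f,np.array(i['pose'])
ValueError: time passes only in moves, steps and waits
```

View pics/topz.png

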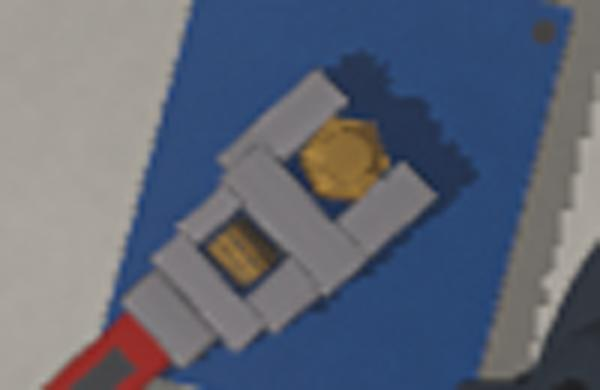

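```bash
sed -i 's/^def cam(n):/from functools import lru_cache\n@lru_cache\ndef cam(n):/' h.py; python3 gap.py
```

```text
(2282, np.float64(0.218), np.float64(-7.1))
[360 185  15  13 145] [ 0.6179 -0.0484  0.0365]
[345 203  10   9  57] [ 0.5877 -0.0162  0.0365]
six snug (2261, np.float64(0.206), np.float64(-21.9)) six 0 (2330, np.float64(0.208), np.float64(-22.1))
0 0.03 [-31.7 -12.4  11.4  30.9]
0 0.05 [-31.6 -12.4  11.3  30.9]
0 0.07 [-31.5 -12.4  11.2  30.9]
snug 0.07 [-30.  -11.7  10.3  27.7]
snug 0.09 [-29.9 -11.7  10.4  27.7]
snug 0.11 [-29.9 -11.7  10.4  27.7]
now -0.79 [-29.7 -11.   11.   28. ]
now -0.82 [-29.6 -10.9  10.9  28. ]
now -0.85 [-29.6 -10.9  10.8  27.9]
```

```bash
python3 -c "
from bench import manip
print(manip.state()['clock'],manip.state()['contact_force']); print(manip.hand_in())"
```

```text
25.95 [ 0.10233432 -0.54337099  0.27834605]
the job is handed in; nothing more can be done
None
```

The wrench's jaws are closed on the nut and the nut is turned clockwise to about its stop. I handed the job in at 26 s on the robot's clock, and no verdict was reported.

- **Jaws:** I rolled the worm with seven fingertip strokes until it stalled. The jaws' outer width shrank from 62.5 to 57.6 mm, about 4.9 of the 5 mm needed, and was the same at the end.
- **Turning the nut:** I pushed the handle clockwise with the closed fingertips. The first push ran the last joint into its range limit, so I turned the gripper and approached again. The nut's hexagon in the top view shows about 0.79 rad of turn against the 0.75 stop, within what that measure can resolve. A second push did not change it, so I take the nut to be at its stop.
- **Forces:** The highest reading I printed was about 23 N, while pressing the worm; pushes on the handle read up to about 18 N. These are readings at the end of each move, so peaks in between were not seen.
- **Hand-in state:** The arm was lifted clear and read almost no force. The wrench origin measured about 1 mm from the nut's axis. I did not re-measure the block, jar and brass sheet, but no move went near them.

**Checks that disagreed:**
- The wrench itself turned about 0.90 rad, roughly 0.12–0.15 more than the nut. The last picture shows it slightly skewed on the hexagon, so there is some play in the fit.
- I never felt a sharp stop. The handle kept creeping at about 8–12 N even when the nut no longer moved.

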